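# Ease the ratchet clamp one notch

### The job

The washing-machine hub in the blue ratchet clamp is squeezed one notch too tight. With a fingertip on its thumb tab, tip the red pawl up well clear of the teeth, push the hand wheel's top spoke so that the wheel turns back just one notch (the top going towards the pawl's pivot), then push the pawl down again until it is fully seated in its new tooth gap. Push gently, never turn the wheel the tightening way beyond its slack, grip and lift nothing, and leave the tools and parts lying about where they are.

Things in the scene. Friction and masses are not known exactly. Their poses are not given: they have to be found in the camera images.
- clamp: Blue bench clamp with a ratchet, bolted down. Base plate 260 mm (x) by 270 mm (y, -155 to +115), 12 mm thick; origin on the bench under the ratchet wheel, z up, x pointing from the wheel to the pawl's pivot (roughly away from the robot). Two blue side plates at y = +-18 mm rise to 187 mm only at the pivot. At y = -90 mm a steel jaw (top 102 mm up) driven by the axle presses an aluminium hub.
- axle (a point): Point on the axle in the plane of the hand spokes (clamp frame: 0, 70, 115 mm). The axle runs along the clamp's y. The steel ratchet wheel (10 saw teeth 12 mm high, 65 mm radius to the tips, 14 mm thick) stands upright on it at the clamp's y = 0.
- pivot (a point): Point on the pawl's hinge axis, which runs along the clamp's y, in the middle of the pawl (clamp frame: 85, 0, 175 mm).
- spoke_end (a point): Outer end of the uppermost of four hand spokes (90 degrees apart, fixed to the axle and ratchet wheel), 90 mm from the axle. A spoke is a round bar 12 mm thick, its outer 35 mm a black sleeve 18 mm thick. At the start this spoke leans 19 to 25 degrees from upright to the clamp's -x; backward turning carries its end to the clamp's +x.
- pawl_tab (a point): Middle of the top edge of the pawl's thumb tab: a red upright plate 24 mm wide (clamp's y), 6 mm thick (x), standing 55 mm above the pawl's arm. Pawl down: its top is 248 mm above the bench and 22 mm from the pivot to -x. Pushing the tab to the clamp's +x tips the pawl up; pushing it to -x brings it down.
- pawl_nose (a point): Middle of the upper face of the red pawl's arm above its claw, 71 mm from the pivot towards -x of the clamp, 197 mm above the bench when seated. The arm is 14 mm wide.
- wheel (a joint): Turn of ratchet wheel and spokes, rad. Growing = backward (top goes to the clamp's +x), which opens the jaw 12 mm per rad. One notch is 0.628. At 0 a tooth bears on the seated pawl, which blocks it; the play in a gap is about 0.2, so it starts at -0.15 to -0.05, and one notch back the pawl seats freely from 0.43 to 0.59. Friction (0.22 N m, 3 N at the spoke's end) holds it where it is left.
- pawl (a joint): Lift of the pawl, rad: 0 = fully seated (stop), growing as it tips up, stop at 1.1. The claw clears the tooth tips above about 0.17. Stiff hinge (about 0.09 N m, 1.5 N at the tab): stays where it is left, up or down; the pawl does not drop by itself.
- socket: plain steel socket, cylinder 24 mm across, 50 mm tall, standing on the clamp's base plate; origin at the centre of its underside. Leave alone.
- bearing: steel ball-bearing ring, 52 mm outside, 24 mm bore, 15 mm tall, lying flat on the clamp's base plate; origin at the centre of its underside. Leave alone.
- screwdriver: screwdriver with red handle lying on the bench near the clamp. Leave alone.
- wrench: steel spanner lying on the bench near the clamp. Leave alone.
- oil: yellow oil bottle with red cap, 52 mm across, 130 mm tall, standing on the bench; origin at the centre of its underside. Leave alone.
- pliers: red-handled pliers, about 165 mm long, lying on the bench. Leave alone.
- drum_bolt: steel bolt standing on its 24 mm head, 45 mm tall; origin at the centre of its underside. Leave alone.

How it is judged:
On the way, in this order (a step that is already met when the one before it is completed fails the run):
1. the pawl is tipped up clear of the teeth (0.3 rad or more) while the wheel is still in its old notch (value of joint pawl above 0.3 rad and value of joint wheel between -0.3 and 0.15 rad), for 0.2 s.
2. with the pawl up, the wheel is pushed back to the next notch (0.36 to 0.76 rad) (value of joint pawl above 0.15 rad and value of joint wheel between 0.36 and 0.76 rad), for 0.2 s.
At the end, for the whole second after the job is handed in: The wheel rests one notch back (wheel joint 0.36 to 0.68 rad), the pawl is seated (pawl joint below 0.06 rad), and all loose tools and parts are within 20 mm of where they began (value of joint wheel between 0.36 and 0.68 rad and value of joint pawl below 0.06 rad and velocity of joint wheel between -0.05 and 0.05 rad/s and velocity of joint pawl below 0.05 rad/s and distance of each of socket, bearing, screwdriver, wrench, oil, pliers, drum_bolt from where it was at the start of the episode below 0.02 m); the robot touches nothing.
It fails at once if the wheel is let back by more than one notch (beyond 0.95 rad) (value of joint wheel above 0.95 rad).
It fails at once if the wheel is turned forward, tightening the clamp (below -0.35 rad) (value of joint wheel below -0.35 rad).
It fails at once if the clamp is gripped hard or shoved (over 40 N between fingers and clamp) (contact force between the fingers and clamp above 40 N).
It fails at once if a loose tool or part is knocked, carried or lifted (moved over 30 mm) (distance of any of socket, bearing, screwdriver, wrench, oil, pliers, drum_bolt from where it was at the start of the episode above 0.03 m).
It also fails if it takes over 51 s, if anything falls off the work surface, if the arm or the gripper's body presses on something with over 40 N, if the wrist force passes 120 N, or if a joint passes its speed limit or range.

### The arm

A 6-joint arm with a two-finger parallel gripper is mounted at the origin on the work surface. World frame = base frame: x ahead of the robot, y to its left, z up, the work surface at z = 0. Lengths are in m, angles in rad, forces in N, time in s.
With the tool pointing down it reaches from about 0.3 to 0.875 m from the base axis. Payload 6.4 kg.
Tool frame: the origin (TCP) lies midway between the tips of the shut fingers; the grasp point (between the pads) lies 19 mm behind it; z points along the fingers, y is the line along which they close (so a half turn about z gives the same grasp; the last joint's range is limited). The gripper opens to 88 mm and grips with 3 to 60 N. Pads are 18 mm wide; open, the fingers measure 123 mm over their backs; the gripper's body (75 mm by 187 mm) begins 45 mm behind the grasp point.
Start: joints at [1.101, 0.181, 1.607, -0, 1.354, -0.206], TCP at [0.15, 0.555, 0.239] pointing down, gripper open.
Joint ranges: [-2.99, 2.99], [-0.89, 2.07], [0.3, 2.58], [-1.14, 4.28], [0, 2.63], [-3.12, 3.12]. Speed limits (rad/s): [2.57, 2.57, 3.01, 3.14, 3.14, 3.14].

### API

Orientations are given as a 3x3 rotation matrix whose columns are the frame's x, y, z axes.
In Python, from station import * gives the robot as it stands.
- The arm moves only by the tool arm_command, never from a script. Its argument "moves" is text: rows parted by semicolons, each of 4 numbers parted by spaces: the shift along the tool's x, y, z in m, then the turn about the tool's z in degrees. A call has 1 to 12 rows; each row shifts and turns the commanded pose from where the row before left it, along the tool's axes as they then stand; what a row does not reach is not made up. A row lasts 1/12 s, in which the tool goes at most 41.7 mm and 7.16 degrees, less where a joint would pass 70% of its speed; a pose out of reach is approached as far as the arm can. A call with a gripper value outside its range is refused whole. "claw" is the opening in per cent of the stroke, from 0 (shut) to 100 (fully open), set as the call begins (left out, the last holds). The fingers move at their own pace and stop on an object; "squeeze" is the grip in N (left out, the last holds). Time passes only in rows, so rows that do not move let the fingers close. It gives the time, the measured TCP pose, the force, the opening and the grip force at its end, in the units of the state.
- state(): the state, without advancing time (a new reading comes with each control period).
- camera(name): name is "scene" or "top"; returns the picture (420x560x3 uint8, red, green, blue); there is no depth.
- calibration(name): a dict with "camera_matrix" (3x3 intrinsics, pixels), "R" (3x3) and "t" (3): a world point X has camera coordinates R X + t. Camera axes: x right, y down, z forward; pixel columns grow to the right and rows downward; lengths in m; the calibration is good to about 2 mm. A picture is of the moment at which its call begins. calibration takes no time and is no camera call.
- job_done(): hands the job in; it is judged then, once.
The state is a dict: "t": time; "joints": joint angles; "qd": joint speeds; "joint_torque": joint torques, N m; "position": TCP position; "ee_rot": TCP orientation; "ft_force": force on the tool from outside, world axes, zero at the start; "moment": the same for the moment, N m; "gripper_width": finger opening in m; "gripper_force": force on a finger pad.
Only numpy, scipy, OpenCV 4.12 (cv2) and the standard library are available. Lean on these libraries where they do the work, as an engineer would, in place of code of your own. Each camera call takes 0.05 s, during which the arm holds its last target. There are 200 camera calls.

## Working session

There is one attempt and no reset: what is moved stays moved. The work goes in short steps, Python scripts to look and compute and a tool call to move; the robot and the scene stay as the last step left them, time stands still between calls to the robot, and variables do not carry over. Pictures are saved under pics/ and viewed, at most 10 in all, crops included, and the job is handed in when it is done.

Besides the shell and the picture viewer there is one more tool, called after ">>>" as name(argument=value, ...), one argument or row to a line, values as JSON. arm_command: Moves the arm, as the interface text tells. Its arguments: {"type":"object","properties":{"moves":{"type":"string"},"claw":{"type":"number"},"squeeze":{"type":"number"}},"required":["moves"]}

```bash
mkdir -p pics; python3 - <<'E'
from station import *
import cv2
for n in("scene","top"):
    cv2.imwrite(f"pics/{n}0.png",cv2.resize(camera(n)[:,:,::-1],(800,600),interpolation=cv2.INTER_CUBIC))
    c=calibration(n);print(n,c)
s=state();print(s)
E
```

```text
scene {'camera_matrix': array([[461.50047358,   0.        , 282.50977627],
       [  0.        , 461.50047358, 212.41523907],
       [  0.        ,   0.        ,   1.        ]]), 'R': array([[ 0.63146052,  0.7751088 ,  0.02153958],
       [ 0.52258528, -0.40488575, -0.75031471],
       [-0.57285447,  0.48505038, -0.66072981]]), 't': array([-0.42795295, -0.15205926,  1.35550093])}
top {'camera_matrix': array([[393.07148197,   0.        , 279.71082826],
       [  0.        , 393.07148197, 213.5928496 ],
       [  0.        ,   0.        ,   1.        ]]), 'R': array([[-2.46016618e-02, -9.99697025e-01,  7.84565571e-04],
       [-9.95152662e-01,  2.44150661e-02, -9.52632394e-02],
       [ 9.52152219e-02, -3.12439652e-03, -9.95451807e-01]]), 't': array([0.09002981, 0.58825076, 1.06627994])}
{'t': 0.1, 'joints': array([ 1.10072377e+00,  1.81486354e-01,  1.60788278e+00, -1.08119735e-05,
        1.35379977e+00, -2.06325867e-01]), 'qd': array([ 0.00185341, -0.00150847, -0.00360434,  0.00087779, -0.00078962,
        0.00030243]), 'joint_torque': array([ 4.74094304e-04, -4.34810793e+01, -3.42699087e+01,  7.05354474e-02,
        3.38429853e-02, -4.94001631e-05]), 'position': array([0.14968343, 0.55468429, 0.2379014 ]), 'ee_rot': array([[-9.65420494e-01,  2.60696706e-01, -7.04550768e-04],
       [ 2.60697471e-01,  9.65419515e-01, -1.41006515e-03],
       [ 3.12587722e-04, -1.54498039e-03, -9.99998758e-01]]), 'ft_force': array([-0.20255995, -0.80793752, -0.14754289]), 'moment': array([ 0.03014775,  0.01500777, -0.02646032]), 'gripper_force': 0.0, 'gripper_width': 0.08820324135868621}
```

View pics/scene0.png

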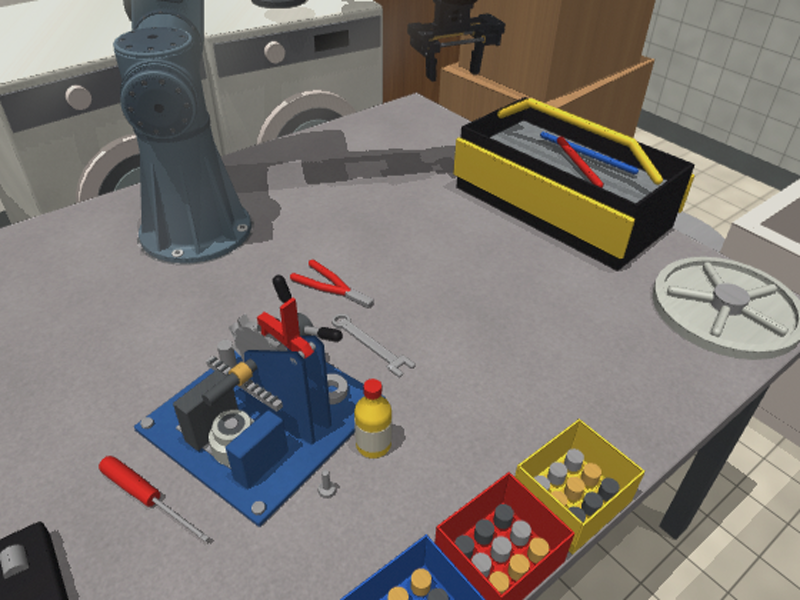

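View pics/top0.png

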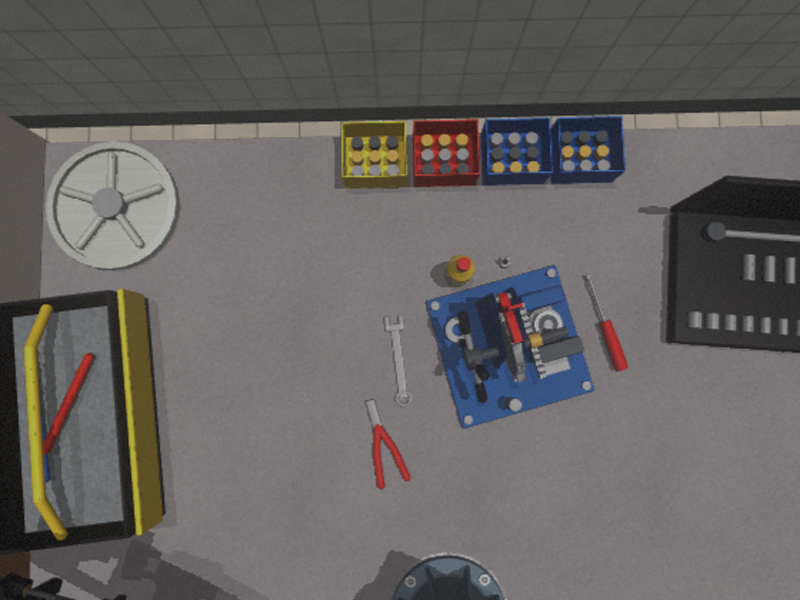

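The scene view shows the pawl tab at about (290,320) and the top spoke's sleeve at about (281,287), both at 800 px scale. In the top view the clamp's corner bolts are near (436,306), (551,272), (587,386) and (468,420). I'll enlarge both.

```bash
python3 - <<'E'
from station import *
import cv2
a=camera("scene")[185:265,145:255,::-1];b=camera("top")[180:305,290:420,::-1]
cv2.imwrite("pics/s1.png",cv2.resize(a,None,fx=7,fy=7,interpolation=cv2.INTER_CUBIC))
cv2.imwrite("pics/t1.png",cv2.resize(b,None,fx=4.8,fy=4.8,interpolation=cv2.INTER_CUBIC))
E
```

```text
(no output)
```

View pics/s1.png

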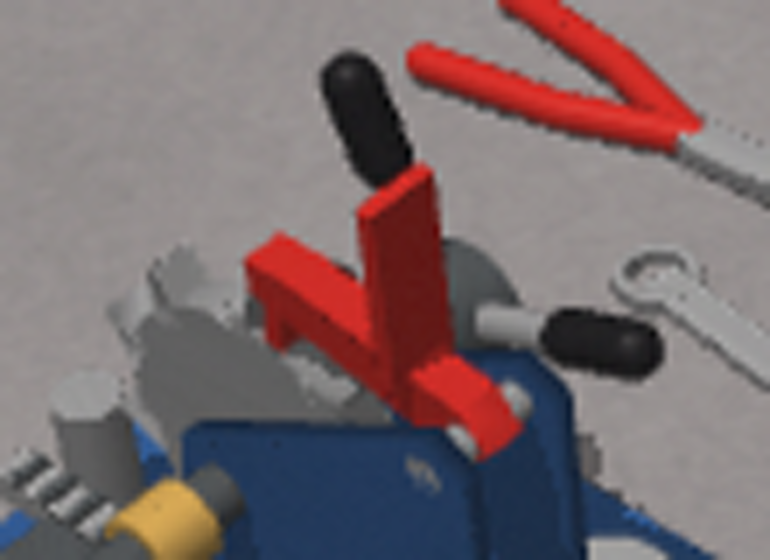

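View pics/t1.png

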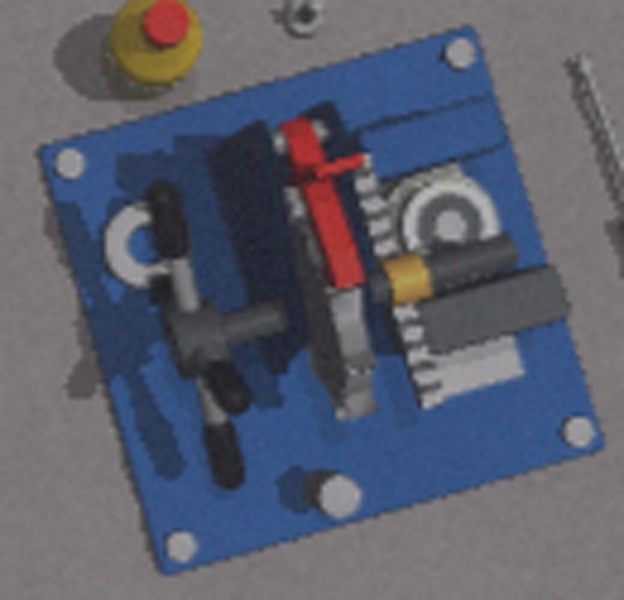

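The tab's top edge mid is at crop (397,187) in the scene view and (342,165) in the top view. The spoke end is at (348,60) and (232,402). The plate corners in the top view are (40,148), (470,28), (605,447) and (163,573). I'll triangulate these and fit the clamp pose.

```bash
cat > h.py <<'E'
from station import *
import numpy as np, cv2
from scipy.optimize import least_squares
C={n:calibration(n) for n in("scene","top")}
def proj(n,X):
    c=C[n];p=c["camera_matrix"]@(c["R"]@np.asarray(X)+c["t"]);return p[:2]/p[2]
S=lambda u,v:np.array([(u+.5)/7-.5+145,(v+.5)/7-.5+185])
T=lambda u,v:np.array([(u+.5)/4.8-.5+290,(v+.5)/4.8-.5+180])
def tri(a,b):
    P=[C[n]["camera_matrix"]@np.c_[C[n]["R"],C[n]["t"]] for n in("scene","top")]
    x=cv2.triangulatePoints(P[0],P[1],a.reshape(2,1),b.reshape(2,1)).ravel();X=x[:3]/x[3]
    return X,np.linalg.norm(proj("scene",X)-a),np.linalg.norm(proj("top",X)-b)
E
python3 - <<'E'
from h import *
tab=(S(397,187),T(342,165));sp=(S(348,60),T(232,402))
for n,p in(("tab",tab),("spoke",sp)):print(n,tri(*p))
cor=[T(40,148),T(470,28),T(605,447),T(163,573)]
cl=[(.13,.115),(.13,-.155),(-.13,-.155),(-.13,.115)]
def W(q,p):
    c,s=np.cos(q[2]),np.sin(q[2]);return np.array([q[0]+c*p[0]-s*p[1],q[1]+s*p[0]+c*p[1],p[2]])
def res(q):
    r=[proj("top",W(q,(x+q[4],y,.012)))-u for (x,y),u in zip(cl,cor)]
    se=(-.09*np.sin(q[3]),.07,.115+.09*np.cos(q[3]));tb=(.063,0,.248)
    for P,m in((se,sp),(tb,tab)):
        r+= [proj("scene",W(q,P))-m[0],proj("top",W(q,P))-m[1]]
    return np.concatenate(r)
f=least_squares(res,[.5,-.1,0.2,.38,0.]);q=f.x
print(q,np.degrees(q[2:4]));print(f.fun.reshape(-1,2).round(1))
for n,P in(("tab",(.063,0,.248)),("pivot",(.085,0,.175)),("axle",(0,.07,.115)),("spoke",(-.09*np.sin(q[3]),.07,.115+.09*np.cos(q[3]))),("nose",(.014,0,.197))):print(n,W(q,P).round(4))
E
```

```text
tab (array([ 0.56485999, -0.10235359,  0.24873404]), np.float64(0.7279128212182208), np.float64(0.8011118585501136))
spoke (array([ 0.45496573, -0.05588749,  0.1966045 ]), np.float64(0.22430245712482344), np.float64(0.2702989431931885))
[ 5.03638150e-01 -1.17338753e-01  2.50125752e-01  3.51889019e-01
 -3.50417278e-04] [14.33114993 20.16175562]
[[-0.9 -0.4]
 [ 0.8 -1. ]
 [ 0.3  0.5]
 [-0.6  1. ]
 [-0.6 -0.6]
 [ 0.5 -0.7]
 [-0.4  0.1]
 [-1.  -0.3]]
tab [ 0.5647 -0.1017  0.248 ]
pivot [ 0.586  -0.0963  0.175 ]
axle [ 0.4863 -0.0495  0.115 ]
spoke [ 0.4563 -0.0572  0.1995]
nose [ 0.5172 -0.1139  0.197 ]
```

The fit agrees to about 2 mm: tab height 0.2487, spoke lean about 20°, clamp yaw 14.3°. I'll shut the gripper, rise and align the tool with the clamp (turn of −29.4°).

>>> arm_command(
  moves="0 0 -0.012 -5.9; 0 0 -0.012 -5.9; 0 0 -0.012 -5.9; 0 0 -0.012 -5.9; 0 0 -0.012 -5.8; 0 0 0 0; 0 0 0 0",
  claw=0,
)

```text
t: 0.78
position: [0.15, 0.5553, 0.299]
ee_rot: [[-0.97, -0.244, 0.0], [-0.244, 0.97, 0.001], [-0.001, 0.001, -1.0]]
ft_force: [0.0, -0.1, 0.0]
gripper_width: 0.0436
gripper_force: 0.0
```

```bash
cat > g.py <<'E'
from h import *
Q=(0.5036,-0.1173,0.2501)
def rep(*tg):
    s=state();c,n=np.cos(Q[2]),np.sin(Q[2]);R=np.array([[c,-n,0],[n,c,0],[0,0,1]])
    o=np.array([Q[0],Q[1],0]);p=s["position"]
    x=s["ee_rot"][:,0];print("t",round(s["t"],2),"clamp mm",(R.T@(p-o)*1e3).round(1),"yaw err deg",np.degrees(np.arctan2(-x[1],-x[0])-Q[2]).round(2),"F",s["ft_force"].round(1),"w",round(s["gripper_width"],4))
    for g in tg:print(g,"tool delta mm",(s["ee_rot"].T@(R@np.array(g)/1e3+o-p)*1e3).round(1))
E
python3 -c "
from g import *
rep((20,0,300))"
```

```text
t 0.78 clamp mm [-176.1  739.2  299. ] yaw err deg -0.22 F [ 0.  -0.1  0. ] w 0.0436
(20, 0, 300) tool delta mm [-198.9 -738.5   -1.5]
```

>>> arm_command(
  moves="-0.009 -0.035 0 0; -0.009 -0.035 0 0; -0.009 -0.035 0 0; -0.009 -0.035 0 0; -0.009 -0.035 0 0; -0.009 -0.035 0 0; -0.009 -0.035 0 0; -0.009 -0.035 0 0; -0.009 -0.035 0 0; -0.009 -0.035 0 0; -0.009 -0.035 0 0; -0.009 -0.035 0 0",
)

```text
t: 1.78
position: [0.3582, 0.1731, 0.2977]
ee_rot: [[-0.97, -0.244, -0.001], [-0.244, 0.97, -0.0], [0.001, 0.0, -1.0]]
ft_force: [0.8, 0.7, 0.7]
gripper_width: 0.0005
gripper_force: 0.0
```

>>> arm_command(
  moves="-0.009 -0.035 0 0; -0.009 -0.035 0 0; -0.009 -0.035 0 0; -0.009 -0.035 0 0; -0.009 -0.035 0 0; -0.009 -0.035 0 0; -0.009 -0.035 0 0; -0.009 -0.035 0 0; -0.009 -0.035 0 0; 0 0 0 0; 0 0 0 0; 0 0 0 0",
)

```text
t: 2.78
position: [0.5137, -0.1099, 0.2974]
ee_rot: [[-0.97, -0.245, -0.002], [-0.245, 0.97, 0.001], [0.002, 0.002, -1.0]]
ft_force: [-0.2, -0.4, 0.2]
gripper_width: 0.0
gripper_force: 0.0
```

```bash
python3 -c "
from g import *
rep((35,0,230),(70,0,230),(80,0,230))"
```

```text
t 2.78 clamp mm [ 11.6   4.7 297.4] yaw err deg -0.16 F [-0.2 -0.4  0.2] w 0.0
(35, 0, 230) tool delta mm [-23.5  -4.8  67.4]
(70, 0, 230) tool delta mm [-58.5  -4.7  67.3]
(80, 0, 230) tool delta mm [-68.5  -4.6  67.3]
```

>>> arm_command(
  moves="-0.008 -0.002 0.020 0; -0.008 -0.002 0.020 0; -0.008 0 0.015 0; 0 0 0.012 0; 0 0 0 0; 0 0 0 0",
)

```text
t: 3.28
position: [0.5379, -0.1073, 0.2314]
ee_rot: [[-0.969, -0.248, -0.001], [-0.248, 0.969, 0.001], [0.001, 0.001, -1.0]]
ft_force: [-0.2, 0.3, 0.0]
gripper_width: 0.0005
gripper_force: 0.0
```

>>> arm_command(
  moves="-0.003 0 0 0; -0.003 0 0 0; -0.003 0 0 0; -0.003 0 0 0; -0.003 0 0 0; -0.003 0 0 0; -0.003 0 0 0; -0.003 0 0 0; -0.003 0 0 0; 0 0 0 0; 0 0 0 0",
)

```text
t: 4.2
position: [0.5652, -0.1017, 0.2316]
ee_rot: [[-0.969, -0.247, 0.0], [-0.247, 0.969, 0.0], [-0.001, 0.0, -1.0]]
ft_force: [-1.7, -0.5, 0.0]
gripper_width: 0.0007
gripper_force: 0.3
```

```bash
python3 -c "
from g import *
rep((80,0,230))"
```

```text
t 4.2 clamp mm [ 6.350e+01 -1.000e-01  2.316e+02] yaw err deg -0.04 F [-1.7 -0.5  0. ] w 0.0007
(80, 0, 230) tool delta mm [-16.5   0.1   1.6]
```

Contact is a gentle 1.8 N. I'll carry on to x = 81.

>>> arm_command(
  moves="-0.003 0 0 0; -0.003 0 0 0; -0.003 0 0 0; -0.003 0 0 0; -0.003 0 0 0; -0.003 0 0 0; 0 0 0 0; 0 0 0 0; 0 0 0 0; 0 0 0 0",
)

```text
t: 5.03
position: [0.5821, -0.0972, 0.2312]
ee_rot: [[-0.969, -0.247, -0.001], [-0.247, 0.969, 0.0], [0.0, 0.001, -1.0]]
ft_force: [-0.0, -0.0, 0.2]
gripper_width: 0.0005
gripper_force: 0.1
```

>>> arm_command(
  moves="0.008 0 0 0; 0.010 0 0 0; 0.010 0 -0.010 0; 0.010 0 -0.015 0; 0.010 0 -0.020 0; 0 0 -0.02 0; 0 0 0 0",
)

```text
t: 5.62
position: [0.5363, -0.1102, 0.3011]
ee_rot: [[-0.969, -0.246, 0.006], [-0.246, 0.969, -0.003], [-0.005, -0.004, -1.0]]
ft_force: [1.2, -0.3, 0.9]
gripper_width: 0.0003
gripper_force: 0.0
```

```bash
python3 - <<'E'
from g import *
a=camera("scene")[185:265,145:255,::-1]
cv2.imwrite("pics/s2.png",cv2.resize(a,None,fx=7,fy=7,interpolation=cv2.INTER_CUBIC))
rep((-60,73,290),(-60,73,188))
E
```

```text
t 5.67 clamp mm [ 33.3  -0.9 298.9] yaw err deg -0.08 F [-0.3 -1.   0.1] w 0.0006
(-60, 73, 290) tool delta mm [93.4 73.8  8.4]
(-60, 73, 188) tool delta mm [ 93.8  74.1 110.4]
```

View pics/s2.png

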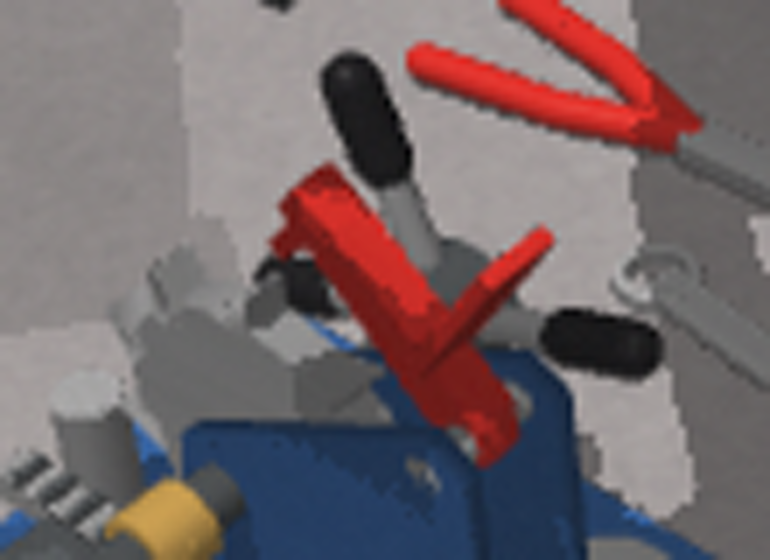

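The pawl now stands well up (about 0.6 rad) and the wheel hasn't moved. Next I'll go to the spoke's -x side.

>>> arm_command(
  moves="0.019 0.015 0 0; 0.019 0.015 0 0; 0.019 0.015 0.000 0; 0.019 0.015 0.01 0; 0.018 0.014 0.02 0; 0 0 0.025 0; 0 0 0.025 0; 0 0 0.02 0; 0 0 0.01 0; 0 0 0 0; 0 0 0 0",
)

```text
t: 6.58
position: [0.426, -0.0605, 0.1863]
ee_rot: [[-0.969, -0.247, -0.002], [-0.247, 0.969, 0.001], [0.001, 0.001, -1.0]]
ft_force: [0.2, 0.5, -0.4]
gripper_width: 0.0002
gripper_force: 0.0
```

```bash
python3 -c "
from g import *
rep((-15,73,187),(-2,73,187))"
```

```text
t 6.58 clamp mm [-61.2  74.2 186.3] yaw err deg -0.05 F [ 0.2  0.5 -0.4] w 0.0002
(-15, 73, 187) tool delta mm [-46.2  -1.2  -0.8]
(-2, 73, 187) tool delta mm [-59.2  -1.2  -0.8]
```

>>> arm_command(
  moves="-0.004 0 0 0; -0.004 0 0 0; -0.004 0 0 0; -0.004 0 0 0; -0.004 0 0 0; -0.004 0 0 0; -0.004 0 0 0; -0.004 0 0 0; -0.004 0 0 0; -0.003 0 0 0; -0.003 0 0 0; -0.003 0 0 0",
)

```text
t: 7.58
position: [0.4704, -0.0497, 0.1868]
ee_rot: [[-0.969, -0.247, 0.0], [-0.247, 0.969, -0.0], [-0.0, -0.0, -1.0]]
ft_force: [-3.4, -3.8, 3.5]
gripper_width: 0.0
gripper_force: 2.2
```

>>> arm_command(
  moves="-0.002 0 0 0; -0.002 0 0 0; -0.002 0 0 0; -0.002 0 0 0; -0.001 0 0 0; 0 0 0 0; 0 0 0 0; 0 0 0 0",
)

```text
t: 8.25
position: [0.4788, -0.0472, 0.1866]
ee_rot: [[-0.969, -0.247, 0.0], [-0.247, 0.969, 0.0], [-0.0, 0.0, -1.0]]
ft_force: [1.0, -1.6, 0.9]
gripper_width: 0.0006
gripper_force: 1.0
```

```bash
python3 - <<'E'
from g import *
a=camera("scene")[185:265,145:255,::-1];b=camera("top")[180:305,290:420,::-1]
a=cv2.resize(a,(550,400),interpolation=cv2.INTER_CUBIC)
cv2.imwrite("pics/s3.png",a)
rep((-2,73,187))
E
```

```text
t 8.35 clamp mm [ -6.7  74.1 186.6] yaw err deg -0.04 F [-0.6 -1.7  0.3] w 0.0003
(-2, 73, 187) tool delta mm [-4.7 -1.1 -0.4]
```

View pics/s3.png

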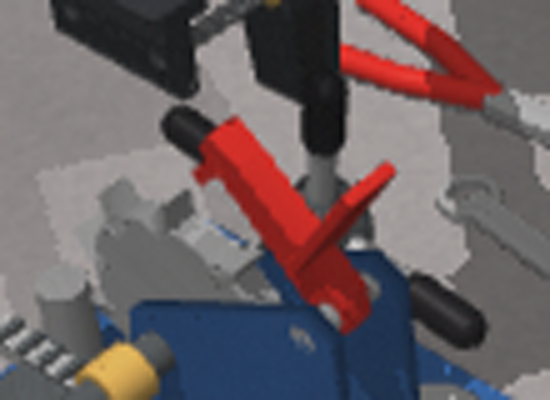

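```bash
python3 - <<'E'
from g import *
def W(p):
    c,s=np.cos(Q[2]),np.sin(Q[2]);return [Q[0]+c*p[0]-s*p[1],Q[1]+s*p[0]+c*p[1],p[2]]
def spk(a,k,r=.09): a=np.radians(a+k);return proj("scene",W((-r*np.sin(a),.07,.115+r*np.cos(a))))
print("obs0",S(652,355),"obs1",[479/5+145-.4,335/5+185-.4])
for a in range(26,14,-2):print(a,spk(a,-90).round(1))
for a in range(-4,-20,-2):print(a,spk(a,-90).round(1), "top",spk(a,0).round(1),"left",spk(a,90).round(1))
E
```

```text
obs0 [237.71428571 235.28571429] obs1 [240.4, 251.6]
26 [236.7 232.1]
24 [237.3 233.4]
22 [237.8 234.7]
20 [238.3 236. ]
18 [238.7 237.3]
16 [239.2 238.6]
-4 [241.  250.1] top [207.  197.8] left [178.2 210. ]
-6 [240.9 251.1] top [208.1 198.5] left [178.1 208.9]
-8 [240.9 252.1] top [209.3 199.3] left [178.  207.9]
-10 [240.7 253. ] top [210.5 200.1] left [178.  206.9]
-12 [240.6 254. ] top [211.6 200.9] left [178. 206.]
-14 [240.4 254.8] top [212.8 201.8] left [178. 205.]
-16 [240.1 255.7] top [214.  202.8] left [178.1 204.1]
-18 [239.8 256.5] top [215.2 203.7] left [178.3 203.2]
```

Lean is about −8°, so the wheel is at about 0.42 rad. It needs about 5 mm more to reach mid-range, 0.5.

>>> arm_command(
  moves="-0.002 0 0 0; -0.002 0 0 0; -0.001 0 0 0; 0 0 0 0; 0 0 0 0; 0 0 0 0",
)

```text
t: 8.85
position: [0.4835, -0.046, 0.1865]
ee_rot: [[-0.969, -0.247, -0.0], [-0.247, 0.969, 0.0], [0.0, 0.0, -1.0]]
ft_force: [-1.0, -1.7, -1.2]
gripper_width: 0.0004
gripper_force: 1.4
```

```bash
python3 -c "
from g import *
rep()"
```

```text
t 8.85 clamp mm [ -1.9  74.1 186.5] yaw err deg -0.04 F [-1.  -1.7 -1.2] w 0.0004
```

>>> arm_command(
  moves="0.008 0 0 0; 0.012 0 0 0; 0.012 0 -0.01 0; 0.01 0 -0.025 0; 0 0 -0.03 0; 0 0 -0.03 0; 0 0 -0.025 0; 0 0 0 0; 0 0 0 0",
)

```text
t: 9.6
position: [0.4436, -0.0565, 0.3082]
ee_rot: [[-0.969, -0.247, 0.004], [-0.247, 0.969, -0.001], [-0.004, -0.002, -1.0]]
ft_force: [-0.6, -0.1, -0.2]
gripper_width: 0.0001
gripper_force: 0.0
```

```bash
python3 - <<'E'
from g import *
a=camera("scene")[185:265,145:255,::-1]
cv2.imwrite("pics/s4.png",cv2.resize(a,None,fx=7,fy=7,interpolation=cv2.INTER_CUBIC))
rep((135,0,305),(135,0,232))
E
```

```text
t 9.65 clamp mm [-43.8  74.2 306.6] yaw err deg -0.03 F [ 1.1  0.2 -1. ] w 0.0006
(135, 0, 305) tool delta mm [-178.9  -74.1    1.7]
(135, 0, 232) tool delta mm [-178.8  -74.1   74.7]
```

View pics/s4.png

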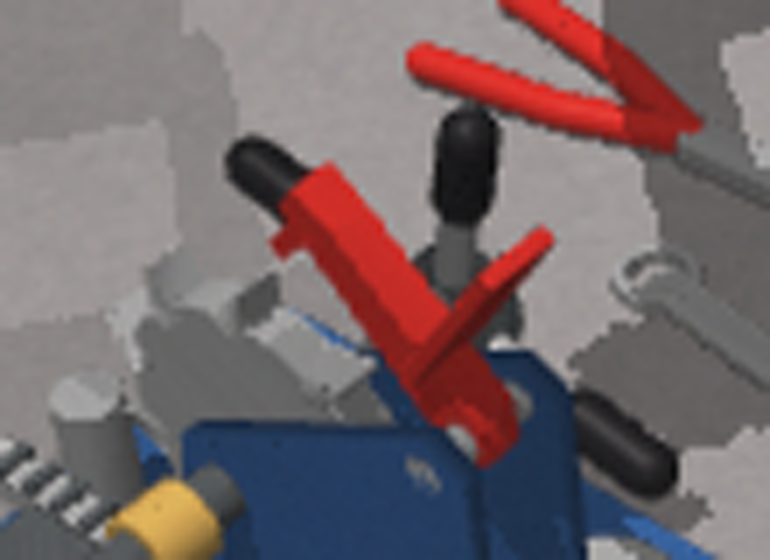

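The spoke end at (469,112) gives a lean of about −12.7°, so the wheel is at about 0.51 rad, mid-range. Now I'll go round to the tab's +x side.

>>> arm_command(
  moves="-0.03 -0.0125 0 0; -0.03 -0.0125 0 0; -0.03 -0.0125 0 0; -0.03 -0.0125 0 0; -0.03 -0.0125 0 0; -0.029 -0.0115 0 0; 0 0 0.02 0; 0 0 0.025 0; 0 0 0.025 0; 0 0 0.005 0; 0 0 0 0; 0 0 0 0",
)

```text
t: 10.65
position: [0.6344, -0.0839, 0.2314]
ee_rot: [[-0.969, -0.247, -0.001], [-0.247, 0.969, 0.001], [0.001, 0.001, -1.0]]
ft_force: [-0.2, -0.5, -0.8]
gripper_width: 0.0005
gripper_force: 0.0
```

```bash
python3 -c "
from g import *
rep((76,0,230))"
```

```text
t 10.65 clamp mm [135.   -0.  231.4] yaw err deg -0.04 F [-0.2 -0.5 -0.8] w 0.0005
(76, 0, 230) tool delta mm [59.  -0.   1.5]
```

>>> arm_command(
  moves="0.005 0 0 0; 0.005 0 0 0; 0.005 0 0 0; 0.005 0 0 0; 0.005 0 0 0; 0.005 0 0 0; 0.005 0 0 0; 0.004 0 0 0; 0.004 0 0 0; 0.004 0 0 0; 0.004 0 0 0; 0.003 0 0 0",
)

```text
t: 11.65
position: [0.5817, -0.0973, 0.2313]
ee_rot: [[-0.969, -0.247, -0.001], [-0.247, 0.969, 0.0], [0.001, 0.001, -1.0]]
ft_force: [1.5, 1.1, -1.2]
gripper_width: 0.0001
gripper_force: 0.6
```

>>> arm_command(
  moves="0.002 0 0 0; 0.001 0 0 0; 0.001 0 0 0; 0 0 0 0; 0 0 0 0",
)

```text
t: 12.07
position: [0.5783, -0.0984, 0.2317]
ee_rot: [[-0.969, -0.247, -0.0], [-0.247, 0.969, -0.0], [0.0, -0.0, -1.0]]
ft_force: [0.3, -1.0, 0.4]
gripper_width: 0.0004
gripper_force: 0.0
```

```bash
python3 -c "
from g import *
rep((76,0,230))"
```

```text
t 12.07 clamp mm [ 7.710e+01 -2.000e-01  2.317e+02] yaw err deg -0.04 F [ 0.3 -1.   0.4] w 0.0004
(76, 0, 230) tool delta mm [1.1 0.2 1.7]
```

Now in 1 mm steps until the force rises at the stop.

>>> arm_command(
  moves="0.001 0 0 0; 0.001 0 0 0; 0 0 0 0",
)

```text
t: 12.32
position: [0.5779, -0.0985, 0.2318]
ee_rot: [[-0.969, -0.247, 0.004], [-0.247, 0.969, 0.0], [-0.004, -0.0, -1.0]]
ft_force: [7.5, 1.6, -4.0]
gripper_width: 0.0003
gripper_force: 3.9
```

>>> arm_command(
  moves="0.001 0 0 0; 0.001 0 0 0; 0 0 0 0",
)

```text
t: 12.57
position: [0.5776, -0.0986, 0.2318]
ee_rot: [[-0.969, -0.247, 0.008], [-0.247, 0.969, 0.001], [-0.008, -0.001, -1.0]]
ft_force: [15.2, 3.4, -9.1]
gripper_width: 0.0004
gripper_force: 7.8
```

It has stopped at x ≈ 76.5, against 75 expected for seated, so this is the stop and not a tooth tip. I'll back off and look.

>>> arm_command(
  moves="-0.004 0 0 0; -0.008 0 0 0; -0.012 0 0 0; -0.012 0 -0.015 0; -0.01 0 -0.025 0; 0 0 -0.03 0; 0 0 -0.02 0; -0.02 0 0 0; -0.02 0 0 0; 0 0 0 0; 0 0 0 0",
)

```text
t: 13.48
position: [0.658, -0.0779, 0.321]
ee_rot: [[-0.969, -0.247, -0.002], [-0.247, 0.969, 0.0], [0.002, 0.0, -1.0]]
ft_force: [-1.0, 0.5, -0.0]
gripper_width: 0.0006
gripper_force: 0.0
```

```bash
python3 - <<'E'
from g import *
a=camera("scene")[185:265,145:255,::-1]
cv2.imwrite("pics/s5.png",cv2.resize(a,None,fx=7,fy=7,interpolation=cv2.INTER_CUBIC))
rep()
E
```

```text
t 13.53 clamp mm [158.8  -0.  320.9] yaw err deg -0.02 F [ 0.  -0.3  0.4] w 0.0007
```

View pics/s5.png

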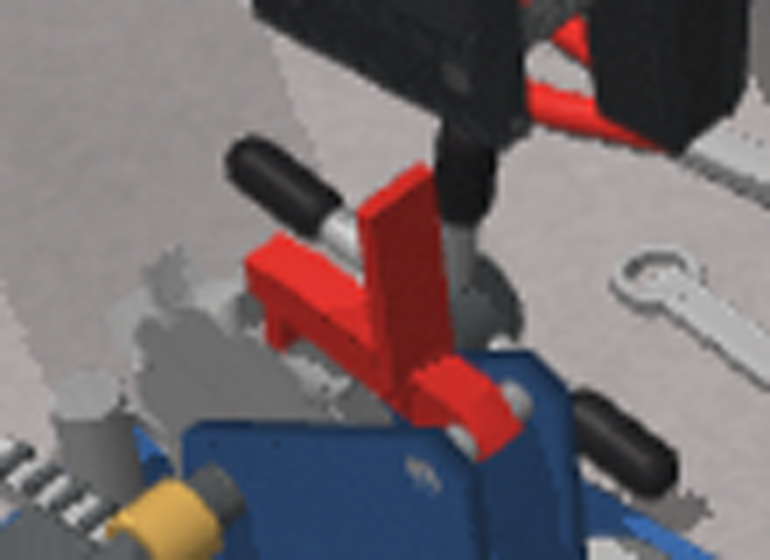

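The pawl's pixels match the first picture: tab top at (362,210)–(432,168), nose at (247,262). It is seated, the wheel has stayed one notch back, and the robot is clear.

```bash
python3 -c "
from station import *
print(job_done())"
```

```text
the job is handed in; nothing more can be done
None
```

The job is handed in: by camera estimate the wheel is one notch back at about 0.51 rad, the pawl is fully seated, and the robot is clear after at most about 18 N of push; the loose tools and parts weren't measured again at the end, and no verdict came back.

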